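# Stack the drying crates and change the blower speed

### The arm

A 6-joint arm with a two-finger parallel gripper is mounted at the origin on the work surface. World frame = base frame: x ahead of the robot, y to its left, z up, the work surface at z = 0. Lengths are in mm, angles in rad, forces in N, time in s.
With the tool pointing down it reaches from about 350 to 975 mm from the base axis. Payload 7.1 kg.
Tool frame: the origin (TCP) lies at the very end of the fingers, on their centre line; the grasp point (between the pads) lies 19 mm behind it (ctrl.grasp_offset is the distance from the TCP to the grasp point, in mm); z points along the fingers, y is the line along which they close (so a half turn about z gives the same grasp; the last joint's range is limited). The gripper opens to 88 mm and grips with 3 to 60 N. Pads are 20 mm wide; open, the fingers measure 115 mm over their backs; the gripper's body (75 mm by 178 mm) begins 61 mm behind the grasp point.
Start: joints at [-1.328, 0.423, 1.63, -0, 1.089, -0.019], TCP at [161.781, -603.682, 222.675] pointing down, gripper open.
Joint ranges: [-3, 3], [-0.9, 2.11], [0.09, 2.58], [-1.31, 4.45], [0.11, 2.69], [-2.54, 2.54]. Speed limits (rad/s): [2.39, 2.39, 3.01, 3.14, 3.14, 3.14].

### API

Orientations are given as a rotation vector (axis times angle).
In Python, from workcell import ctrl, viewer, ticket, models gives the robot as it stands.
- The arm moves only by the tool play_rows, never from a script. Its arguments are lists of equal length, an entry for each row: "dp": the shift along the world's x, y, z in mm, a list of three; "yaw": the turn about the world's z in degrees. In form: {"dp": [[tx, ty, tz], ...], "yaw": [yaw, ...]}. A call has 1 to 8 rows; each row shifts and turns the commanded pose from where the row before left it; what a row does not reach is not made up. A row lasts 1/12 s, in which the tool goes at most 41.7 mm and 7.16 degrees, less where a joint would pass 70% of its speed; a pose out of reach is approached as far as the arm can. A call is refused whole if a number of a shift passes 41.7 or a number of a turn 7.16, either way. A call with a gripper value outside its range is refused whole. "gripper" is the closure, from 0 (fully open) to 1 (shut), set as the call begins (left out, the last holds). The fingers move at their own pace and stop on an object; the grip force is fixed at half the most. Time passes only in rows, so rows that do not move let the fingers close. It gives the time, the measured TCP pose, the force, the opening and the grip force at its end, in the units of the state.
- ctrl.get_obs(): the state, without advancing time (a new reading comes with each control period).
- viewer.get_image(name): name is "scene" or "top" or "wrist"; returns a dict with "pixels" (420x560x3 uint8, red, green, blue), "range_z" (420x560 float32, mm along the optical axis (not along the pixel's ray), 0 where there is no reading), "fx", "fy", "cx", "cy" (pixels), "T" (4x4, takes a point from camera to world coordinates); the wrist camera has in their place "hand_eye" (4x4, takes a point from camera to tool coordinates, whose origin is the TCP and whose axes are the flange's). Camera axes: x right, y up, looking along -z (the intrinsics and any distortion apply to the point x, -y, -z); pixel columns grow to the right and rows downward; lengths in mm; the calibration is good to about 2 mm. A picture is of the moment at which its call begins: read the wrist's pose just before it.
- ticket.close_job(): hands the job in; it is judged then, once.
Trained networks look in a picture, given as the dict that the camera call returned (one of the last four; its "shot" number tells which), for a name from the list of things; names that differ only in an ending like _2 or _b are one class to them, and where a whole thing is asked for, a point or a joint stands for the part that bears it (a point fixed in the world has none). Each returns a list of dicts, best first, with "conf" (0 to 1); they miss things now and then, are a little off and sometimes report something else, mostly with a low value. They report only what shows in the picture. A call takes as long as a camera call.
- models.look_for(picture, name): "bbox" ([centre column, centre row, width, height] in pixels, round what is visible of it).
- models.landmark_of(picture, name): "location" ([column, row] in pixels: a listed point, or the origin of a listed thing).
The state is a dict: "t": time; "qpos": joint angles; "qvel": joint speeds; "joint_torque": joint torques, N m; "ee_pos": TCP position; "orientation": TCP orientation; "ft_force": force on the tool from outside, world axes, zero at the start; "moment": the same for the moment, N m; "width": finger opening in mm; "grasp_force": force on a finger pad.
Only numpy, scipy, OpenCV 4.12 (cv2) and the standard library are available. Lean on these libraries where they do the work, as an engineer would, in place of code of your own. Each camera call takes 0.05 s, during which the arm holds its last target. There are 200 camera calls.

### The job

Set up the frames to dry: swing both bails of the fixed crate fully in over it, then lift the loose tray over and set it down gently on the two bails, centred on the crate and square with it. Once it stands there, switch the blower over by pressing the round key fully down so that the square key pops up, without pressing the other two keys, and leave the bottle, jar and cup where they stand.

Things in the scene. Friction and masses are not known exactly. Their poses are not given: they have to be found in the camera images.
- crate: Lower grey open crate, fixed to the table, holding ivory moulded frames up to 28 mm above the table. 200 mm along its x, 150 mm along its y, rim 70 mm high, walls 5 mm. Origin: centre of its underside; z up. It carries a steel bail at each end.
- bail_near (a joint): Swinging bail on the crate's -x end (towards the robot): a steel U, legs 50 mm long, 71 mm either side of centre, crossbar 10 mm thick along the crate's y. Hinge along the crate's y through crate point (-100, 0, 75) mm. 0 = fully in, level, the stop (bar axis at crate x -50 mm, height 75 mm); pi/2 = upright; about 2.9 = swung out beyond the end. Radians. Friction (0.06 N m) holds it at any angle.
- bail_near_bar (a point): Middle of the near bail's crossbar (on the bar's axis).
- bail_far (a joint): The same bail mirrored on the crate's +x end: hinge axis through crate point (+100, 0, 75) mm, 0 = fully in with crossbar at crate x +50 mm, height 75 mm; pi/2 upright; about 2.9 out beyond the +x end. Radians.
- bail_far_bar (a point): Middle of the far bail's crossbar (on the bar's axis).
- tray: Loose grey tray of ivory frames, 180 mm along its x, 110 mm along its y, walls 45 mm high, with a raised carrying handle, about 0.4 kg. Smaller than the crate's mouth: it falls inside unless both bails are in. On the bails its underside is 80 mm above the table. Origin: centre of its underside; z up. Starts on the table on one side of the crate, the switch box being on the other (sides vary).
- tray_handle (a point): Middle of the tray's handle bar, 85 mm above the tray's underside: 94 mm long along the tray's x, 14 mm wide, 14 mm high, clear space under it.
- bank: Grey blower switch box, fixed to the table, 100 mm along its x, 180 mm along its y, 50 mm high, with a ridge 22 mm deep and 80 mm high along its +x edge. Four black keys stand in a row along its y, 38 mm apart, 12 mm to the -x side of its middle (from -y to +y: bar, round, cross, square). Origin: centre of its underside. The keys interlock: exactly one is down.
- key_square_top (a point): Centre of the top of a key: square cap 28 x 28 mm; this key is the one that starts down. Top 72 mm above the table when up, 62 mm when down.
- key_square (a joint): How far that key is down, m: 0 up, 0.010 fully down. It moves straight down; past half way it snaps down and stays; the interlock then makes the key that was down pop up. Takes up to about 5 N before the stop.
- key_round_top (a point): Centre of the top of a key: round cap, 30 mm across. Top 72 mm above the table when up, 62 mm when down.
- key_round (a joint): How far that key is down, m: 0 up, 0.010 fully down. It moves straight down; past half way it snaps down and stays; the interlock then makes the key that was down pop up. Takes up to about 5 N before the stop.
- key_cross_top (a point): Centre of the top of a key: cap in the shape of a plus sign, 32 x 30 mm, arms 11 mm wide. Top 72 mm above the table when up, 62 mm when down.
- key_cross (a joint): How far that key is down, m: 0 up, 0.010 fully down. It moves straight down; past half way it snaps down and stays; the interlock then makes the key that was down pop up. Takes up to about 5 N before the stop.
- key_bar_top (a point): Centre of the top of a key: narrow straight bar cap, 36 x 12 mm, long along the box's x. Top 72 mm above the table when up, 62 mm when down.
- key_bar (a joint): How far that key is down, m: 0 up, 0.010 fully down. It moves straight down; past half way it snaps down and stays; the interlock then makes the key that was down pop up. Takes up to about 5 N before the stop.
- thinner: Bystander: bottle 54 mm across, 140 mm tall, upright. Origin: centre of its underside.
- paint_jar: Bystander: jar 48 mm across, 60 mm tall, upright. Origin: centre of its underside.
- cup: Bystander: white cup 68 mm across, 80 mm tall, upright. Origin: centre of its underside.

How it is judged (in metres and radians):
On the way, in this order (a step that is already met when the one before it is completed fails the run):
1. both bails are swung in over the crate (value of joint each of bail_near, bail_far below 0.15 rad), for 0.2 s.
2. the tray stands on the bails, centred and square, with the bails in (all of step 1 and x of tray in the frame of crate between -0.03 and 0.03 m and y of tray in the frame of crate between -0.02 and 0.02 m and z of tray in the frame of crate between 0.074 and 0.09 m and angle between tray's own z axis and vertical below 0.08 rad and angle between the x axis of tray and the x axis of crate, either way round below 0.2 rad and linear speed of tray below 0.03 m/s), for 0.2 s.
3. the round key is down and all others are up (value of joint key_round above 0.008 m and value of joint each of key_square, key_cross, key_bar below 0.002 m), for 0.2 s.
At the end, for the whole second after the job is handed in: Both bails within 0.15 rad of fully in; the tray at rest on them, level, within 30 mm along and 20 mm across of the crate's middle and within 0.2 rad of square (either way round); round key down (over 8 mm), the other three up (under 2 mm) (all of step 2 and all of step 3); the robot touches nothing.
It fails at once if the cross or bar key is pressed (value of joint any of key_cross, key_bar above 0.006 m).
It fails at once if the tray is dropped (falls free faster than 0.6 m/s) (linear speed of tray above 0.6 m/s and contact force between the fingers and tray below 0.2 N).
It fails at once if bottle, jar or cup moved more than 30 mm or tipped (distance of any of thinner, paint_jar, cup from where it was at the start of the episode above 0.03 m or angle between any of thinner, paint_jar, cup's own z axis and vertical above 0.4 rad).
It also fails if it takes over 67 s, if anything falls off the work surface, if the arm or the gripper's body presses on something with over 40 N, if the wrist force passes 120 N, or if a joint passes its speed limit or range.

## Working session

There is one attempt and no reset: what is moved stays moved. The work goes in short steps, Python scripts to look and compute and a tool call to move; the robot and the scene stay as the last step left them, time stands still between calls to the robot, and variables do not carry over. Pictures are saved under pics/ and viewed, at most 10 in all, crops included, and the job is handed in when it is done.

Besides the shell and the picture viewer there is one more tool, called after "Emit:" as name(argument=value, ...), one argument or row to a line, values as JSON. play_rows: Moves the arm, as the interface text tells. Its arguments: {"type":"object","properties":{"dp":{"type":"array"},"yaw":{"type":"array"},"gripper":{"type":"number"}},"required":["dp","yaw"]}

```bash
mkdir -p pics; cat > h.py <<'E'
import numpy as np, cv2
from scipy.spatial.transform import Rotation as R
from workcell import ctrl, viewer, ticket, models
def shot(name):
    o=ctrl.get_obs(); p=viewer.get_image(name)
    if 'T' in p: T=np.array(p['T'])
    else:
        E=np.eye(4); E[:3,:3]=R.from_rotvec(o['orientation']).as_matrix(); E[:3,3]=o['ee_pos']; T=E@np.array(p['hand_eye'])
    return p,T
def ray(p,T,px):
    d=np.array([(px[0]-p['cx'])/p['fx'],-(px[1]-p['cy'])/p['fy'],-1.]); return T[:3,3],T[:3,:3]@d
def atz(p,T,px,z):
    o,d=ray(p,T,px); return o+d*(z-o[2])/d[2]
def cloud(p,T):
    v,u=np.mgrid[0:420,0:560]; z=p['range_z']
    c=np.stack([(u-p['cx'])/p['fx']*z,-(v-p['cy'])/p['fy']*z,-z],-1)
    w=c@T[:3,:3].T+T[:3,3]; w[z==0]=np.nan; return w
def save(p,n): cv2.imwrite('pics/'+n,p['pixels'][:,:,::-1])
E
python3 - <<'E'
from h import *
names=dict(crate=0,bail_near_bar=None,bail_far_bar=None,tray=0,tray_handle=85,bank=0,key_square_top=62,key_round_top=72,key_cross_top=72,key_bar_top=72,thinner=0,paint_jar=0,cup=0)
for c in ['top','scene']:
    p,T=shot(c); save(p,c+'.png'); w=cloud(p,T); np.savez(c+'.npz',w=w)
    print(c,{k:v for k,v in p.items() if k not in('pixels','range_z')})
    for n,z in names.items():
        for l in models.landmark_of(p,n)[:1]:
            u=np.array(l['location']); q=w[int(np.clip(u[1],0,419)),int(np.clip(u[0],0,559))]
            print(n,u.round(),round(l['conf'],2),'depth',q.round(), 'atz',atz(p,T,u,z).round() if z is not None else '')
E
```

```text
top {'fx': 535.0893964122272, 'fy': 535.0893964122272, 'cx': 281.61718372812834, 'cy': 205.94203849886355, 'T': array([[-2.91145651e-02,  9.83040137e-01, -1.81064714e-01,
         3.68672960e+02],
       [-9.99286975e-01, -3.29809847e-02, -1.83792082e-02,
        -1.08994392e+01],
       [-2.40391919e-02,  1.80400508e-01,  9.83299433e-01,
         1.28181832e+03],
       [ 0.00000000e+00,  0.00000000e+00,  0.00000000e+00,
         1.00000000e+00]]), 'shot': 1}
crate [289. 231.] 0.67 depth [545.  -3.  -1.] atz [543.  -3.   0.]
bail_near_bar [298. 280.] 0.78 depth [419. -20. 121.] atz 
bail_far_bar [276. 164.] 0.76 depth [680.  21. 113.] atz 
tray [410. 252.] 0.87 depth [ 482. -286.    5.] atz [ 483. -289.    0.]
tray_handle [418. 251.] 0.64 depth [ 479. -288.   92.] atz [ 478. -290.   85.]
bank [164. 262.] 0.64 depth [474. 285.  72.] atz [478. 301.   0.]
key_square_top [134. 259.] 0.63 depth [481. 354.  62.] atz [481. 354.  62.]
key_round_top [241. 160.] 0.72 depth [722. 110.   5.] atz [703. 103.  72.]
key_cross_top [149. 261.] 0.48 depth [475. 320.  68.] atz [474. 317.  72.]
key_bar_
[... 890 characters left out ...]
h [ 480. -286.    7.] atz [ 479. -283.    0.]
tray_handle [185. 269.] 0.93 depth [ 488. -294.   90.] atz [ 488. -292.   85.]
bank [302. 173.] 0.58 depth [528. 228.  70.] atz [485. 306.   0.]
key_square_top [309. 153.] 0.55 depth [486. 352.  65.] atz [487. 351.  62.]
key_round_top [298. 160.] 0.58 depth [482. 277.  75.] atz [483. 280.  72.]
key_cross_top [300. 152.] 0.42 depth [468. 320.  77.] atz [467. 326.  72.]
key_bar_top [272. 234.] 0.58 depth [568. -13.  12.] atz [604. -58.  72.]
thinner [238. 308.] 0.58 depth [ 658. -291.   44.] atz [ 639. -272.    0.]
paint_jar [331. 179.] 0.55 depth [603. 297.  34.] atz [589. 332.   0.]
cup [337. 232.] 0.67 depth [746.  76.  42.] atz [732. 112.   0.]
```

```bash
python3 - <<'E'
from h import *
a=cv2.imread('pics/top.png')[120:330,90:470]; cv2.imwrite('pics/topc.png',cv2.resize(a,None,fx=2,fy=2,interpolation=cv2.INTER_CUBIC))
w=np.load('top.npz')['w']
def rect(m,n):
    q=w[m][:,:2].astype(np.float32); c,s,a=cv2.minAreaRect(q); print(n,len(q),np.round(c),np.round(s),round(a,1), 'pct',np.percentile(w[m],[1,50,99],axis=0).round().tolist())
x,y,z=w[...,0],w[...,1],w[...,2]
cr=(x>400)&(x<700)&(abs(y)<110)
rect(cr&(z>62)&(z<78),'rim')
rect(cr&(z>95)&(x<500),'nearbail'); rect(cr&(z>95)&(x>600),'farbail')
t=(x>350)&(x<620)&(y<-200)&(y>-380)
rect(t&(z>35)&(z<52),'trayrim'); rect(t&(z>75),'handle')
b=(x>380)&(x<560)&(y>180)&(y<420)
rect(b&(z>74),'ridge'); rect(b&(z>42)&(z<90),'bank')
E
```

```text
rim 725 [581.   6.] [271. 151.] 11.3 pct [[439.0, -88.0, 63.0], [557.0, 0.0, 70.0], [698.0, 94.0, 77.0]]
nearbail 363 [428. -24.] [ 26. 149.] 9.7 pct [[406.0, -96.0, 96.0], [422.0, -24.0, 121.0], [450.0, 50.0, 127.0]]
farbail 341 [674.  24.] [ 28. 149.] 10.4 pct [[651.0, -49.0, 96.0], [681.0, 28.0, 110.0], [698.0, 97.0, 116.0]]
trayrim 765 [ 507. -288.] [230. 112.] 3.7 pct [[391.0, -348.0, 35.0], [487.0, -287.0, 45.0], [613.0, -230.0, 51.0]]
handle 374 [ 530. -286.] [189.  34.] 9.9 pct [[435.0, -296.0, 77.0], [492.0, -286.0, 92.0], [619.0, -256.0, 98.0]]
ridge 540 [493. 294.] [177.  79.] 81.7 pct [[454.0, 204.0, 74.0], [520.0, 288.0, 76.0], [542.0, 375.0, 81.0]]
bank 3451 [483. 295.] [182. 101.] 82.0 pct [[428.0, 203.0, 45.0], [483.0, 292.0, 53.0], [537.0, 383.0, 79.0]]
```

View pics/topc.png

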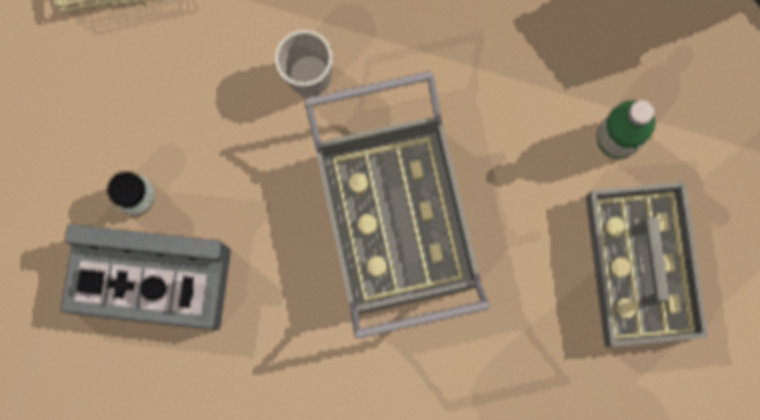

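View pics/scene.png

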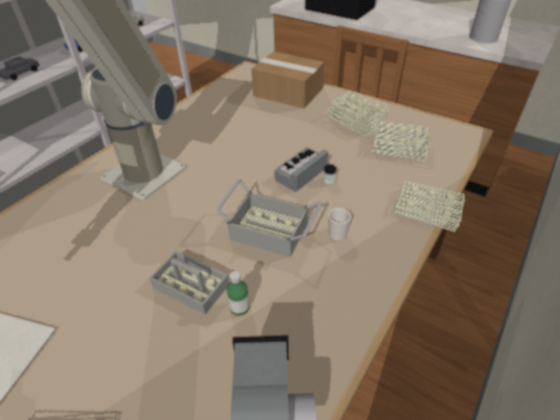

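The top crop shows the crate in the middle with both bails swung out: the near bar at crop (420,320), the far one at (370,90). The tray is on the right (handle at crop (655,255)) with the bottle above it. The switch box is on the left, with the round key at crop (153,288). The cup is at crop (303,58), beside the far bail, and the jar is behind the box.

```bash
python3 - <<'E'
from h import *
from scipy.optimize import minimize
w=np.load('top.npz')['w'].reshape(-1,3); w=w[~np.isnan(w[:,0])]
def fit(q,g,hx,hy,wall):
    def f(p):
        c,s=np.cos(p[2]),np.sin(p[2]); d=q-p[:2]; lx=d[:,0]*c+d[:,1]*s; ly=-d[:,0]*s+d[:,1]*c
        e=np.maximum(abs(lx)-hx+wall/2,abs(ly)-hy+wall/2); return np.minimum(abs(e),8).mean()
    r=min((minimize(f,[g[0]+a,g[1]+b,g[2]],method='Nelder-Mead',options=dict(initial_simplex=[[g[0]+a,g[1]+b,g[2]],[g[0]+a+8,g[1]+b,g[2]],[g[0]+a,g[1]+b+8,g[2]],[g[0]+a,g[1]+b,g[2]+.1]])) for a in(-8,0,8) for b in(-8,0,8)),key=lambda r:r.fun)
    return r.x.round(3),r.fun
x,y,z=w.T
m=(x>440)&(x<670)&(abs(y)<110)&(z>64)&(z<76); print('crate',fit(w[m][:,:2],(553,0,.18),100,75,5))
m=(x>360)&(x<610)&(y<-210)&(y>-370)&(z>38)&(z<51)&~((x>600)&(y>-290)); print('tray',fit(w[m][:,:2],(485,-288,.07),90,55,5))
m=(x>400)&(x<560)&(y<-250)&(y>-330)&(z>75); print('handle',cv2.minAreaRect(w[m][:,:2].astype(np.float32)),m.sum())
for n,s in(('near',x<500),('far',(x>600)&(x<720))):
    m=s&(abs(y)<110)&(z>90)&(z<140); q=w[m]; print(n,q[abs(q[:,1]-np.median(q[:,1]))<40].mean(0).round(1), np.percentile(q,[2,98],axis=0).round())
m=(x>700)&(x<790)&(y>60)&(y<160)&(z>60)&(z<95); print('cup',cv2.minEnclosingCircle(w[m][:,:2].astype(np.float32)))
m=(x>585)&(x<680)&(y<-200)&(y>-330)&(z>60)&(z<160);print('bottle',cv2.minEnclosingCircle(w[m][:,:2].astype(np.float32)))
o=ctrl.get_obs(); print(o['ee_pos'],R.from_rotvec(o['orientation']).as_matrix().round(3),o['width'],o['t'])
E
```

```text
crate (array([ 5.46378e+02, -7.52000e-01,  1.91000e-01]), np.float64(1.4003914184065587))
tray (array([ 4.81492e+02, -2.88296e+02,  6.40000e-02]), np.float64(1.6701276601739314))
handle ((481.637939453125, -288.5782470703125), (93.805419921875, 15.308181762695312), 4.093587875366211) 304
near [421.5 -24.1 121.8] [[406. -95.  93.]
 [451.  48. 126.]]
far [682.1  25.3 110.3] [[650. -49.  92.]
 [698.  96. 116.]]
cup ((730.7400512695312, 101.77117919921875), 33.96564483642578)
bottle ((637.57177734375, -271.91912841796875), 27.20107078552246)
[ 161.79358751 -603.68627774  222.69335424] [[ 0.966  0.259 -0.   ]
 [ 0.259 -0.966 -0.   ]
 [-0.     0.    -1.   ]] 87.93627862991745 1.4
```

Emit:
play_rows(
  dp=[
    [15,38,0],
    [15,38,0],
    [15,38,0],
    [15,38,0],
    [15,38,0],
    [15,38,0],
    [15,38,0],
    [15,38,0],
  ],
  yaw=[0,0,0,0,0,0,0,0],
  gripper=1,
)

```text
t: 2.07
ee_pos: [282.1, -298.0, 222.9]
orientation: [3.114, 0.409, 0.001]
ft_force: [0.9, 0.4, -0.1]
width: 37.8
grasp_force: 0.0
```

Emit:
play_rows(
  dp=[
    [15,38,0],
    [15,38,0],
    [15,38,0],
    [15,38,0],
    [15,38,0],
    [15,38,0],
    [15,38,0],
    [0,0,-30],
  ],
  yaw=[0,0,0,0,0,0,0,0],
)

```text
t: 2.73
ee_pos: [393.0, -28.6, 196.6]
orientation: [3.112, 0.421, 0.019]
ft_force: [1.4, -0.6, -0.2]
width: 0.5
grasp_force: 0.0
```

Emit:
play_rows(
  dp=[
    [0,0,-31],
    [0,0,-31],
    [0,0,-31],
    [10,2,0],
    [10,2,0],
    [10,2,0],
    [10,2,0],
    [10,2,0],
  ],
  yaw=[0,0,0,0,0,0,0,0],
)

```text
t: 3.4
ee_pos: [439.4, -23.7, 101.4]
orientation: [3.114, 0.41, 0.005]
ft_force: [-1.4, -0.6, 1.3]
width: 0.4
grasp_force: 0.8
```

Emit:
play_rows(
  dp=[
    [10,2,0],
    [10,2,0],
    [9,2,0],
    [0,0,0],
  ],
  yaw=[0,0,0,0],
)

```text
t: 3.73
ee_pos: [468.0, -17.4, 100.0]
orientation: [3.114, 0.41, 0.003]
ft_force: [0.0, -0.6, -0.3]
width: 0.5
grasp_force: 0.0
```

```bash
python3 - <<'E'
from h import *
p,T=shot('top'); w=cloud(p,T).reshape(-1,3); c,s=np.cos(.191),np.sin(.191)
d=w-[546.4,-.8,0]; lx=d[:,0]*c+d[:,1]*s; ly=-d[:,0]*s+d[:,1]*c
a=p['pixels'][120:330,170:400]; cv2.imwrite('pics/n1.png',cv2.resize(a[:,:,::-1],None,fx=2,fy=2))
m=(abs(ly)>35)&(abs(ly)<62)&(w[:,2]>82)&(w[:,2]<140)
for k in(lx<-10,lx>10): q=m&k; print(q.sum(),np.median(lx[q]).round(1),np.median(w[q,2]).round(1))
E
```

```text
0 nan nan
115 138.5 110.3
  return _methods._mean(a, axis=axis, dtype=dtype,
  ret = ret.dtype.type(ret / rcount)
```

View pics/n1.png

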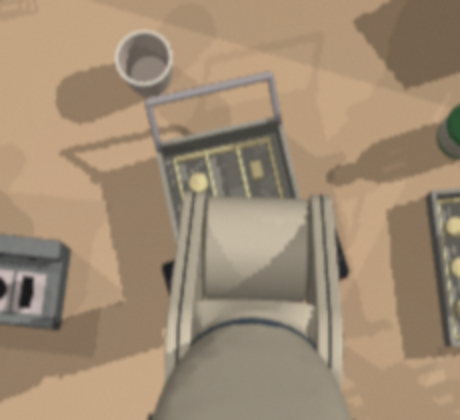

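The arm hides the near bail. The far one is still out, with its bar at about (212,88) in the crop. Next I lift, shift in over the bar and press it level.

Emit:
play_rows(
  dp=[
    [0,0,35],
    [12,2,0],
    [12,3,0],
    [0,0,-13],
    [0,0,-13],
    [0,0,-13],
    [0,0,-12],
    [0,0,0],
  ],
  yaw=[0,0,0,0,0,0,0,0],
)

```text
t: 4.45
ee_pos: [489.7, -12.6, 82.5]
orientation: [-3.115, -0.41, 0.001]
ft_force: [-0.8, 0.3, -0.2]
width: 0.5
grasp_force: 0.0
```

Emit:
play_rows(
  dp=[
    [0,0,41],
    [0,0,41],
    [37,8,0],
    [37,8,0],
    [37,7,0],
    [37,7,0],
    [37,7,0],
    [38,8,0],
  ],
  yaw=[0,0,0,0,0,0,0,0],
)

```text
t: 5.12
ee_pos: [714.3, 32.6, 166.4]
orientation: [3.115, 0.41, 0.001]
ft_force: [0.7, 0.3, -0.8]
width: 0.6
grasp_force: 0.0
```

```bash
cat > bails.py <<'E'
from h import *
import sys
for cam in sys.argv[1:]:
    p,T=shot(cam); w=cloud(p,T).reshape(-1,3); c,s=np.cos(.191),np.sin(.191)
    d=w-[546.4,-.8,0]; lx=d[:,0]*c+d[:,1]*s; ly=-d[:,0]*s+d[:,1]*c
    for n,a,b in(('near in',-94,-10),('near out',-170,-106),('far in',10,94),('far out',106,170)):
        q=(abs(ly)<62)&(abs(ly)>20)&(w[:,2]>55)&(w[:,2]<140)&(lx>a)&(lx<b); print(cam,n,q.sum(),np.nanmedian(lx[q]).round(1) if q.any() else '',np.nanmedian(w[q,2]).round(1) if q.any() else '')
    print(np.array(ctrl.get_obs()['ee_pos']).round(1))
E
python3 bails.py top wrist
```

```text
top near in 12 -50.6 83.6
top near out 0  
top far in 0  
top far out 0  
[721.   34.1 166.5]
wrist near in 0  
wrist near out 0  
wrist far in 0  
wrist far out 1712 142.8 110.1
[717.7  33.4 165.9]
```

Emit:
play_rows(
  dp=[
    [0,0,-36],
    [0,0,-35],
    [-10,-2,0],
    [-10,-2,0],
    [-10,-2,0],
    [-10,-2,0],
    [-10,-2,0],
    [-10,-2,0],
  ],
  yaw=[0,0,0,0,0,0,0,0],
)

```text
t: 5.88
ee_pos: [652.1, 20.1, 95.4]
orientation: [3.115, 0.41, 0.001]
ft_force: [1.8, 0.3, -1.5]
width: 0.6
grasp_force: 0.9
```

Emit:
play_rows(
  dp=[
    [-10,-2,0],
    [-10,-2,0],
    [-10,-2,0],
    [0,0,35],
    [-12,-2,5],
    [-12,-3,0],
    [0,0,-13],
    [0,0,-13],
  ],
  yaw=[0,0,0,0,0,0,0,0],
)

```text
t: 6.55
ee_pos: [597.0, 9.0, 108.3]
orientation: [3.115, 0.41, -0.004]
ft_force: [-34.3, -8.6, 32.4]
width: 0.3
grasp_force: 20.5
```

Emit:
play_rows(
  dp=[
    [0,0,-13],
    [0,0,-13],
    [0,0,0],
  ],
  yaw=[0,0,0],
)

```text
t: 6.8
ee_pos: [593.2, 8.7, 79.5]
orientation: [-3.114, -0.41, 0.019]
ft_force: [-7.4, -1.3, 8.7]
width: 0.5
grasp_force: 4.5
```

Emit:
play_rows(
  dp=[
    [0,0,40],
    [0,0,40],
    [0,0,40],
    [-14,-37,0],
    [-14,-37,0],
    [-14,-37,0],
    [-14,-37,0],
    [-14,-37,0],
  ],
  yaw=[0,0,0,0,0,0,0,0],
  gripper=0,
)

```text
t: 7.47
ee_pos: [527.5, -176.8, 200.7]
orientation: [-3.113, -0.411, 0.004]
ft_force: [0.3, 0.1, 0.2]
width: 50.2
grasp_force: 0.0
```

Emit:
play_rows(
  dp=[
    [-14,-37,0],
    [-14,-37,0],
    [-14,-37,0],
    [0,0,0],
  ],
  yaw=[-4,-4,-3,0],
)

```text
t: 7.8
ee_pos: [484.4, -291.8, 200.7]
orientation: [3.14, 0.098, -0.004]
ft_force: [-0.4, 0.1, 0.4]
width: 77.1
grasp_force: 0.0
```

```bash
python3 bails.py top; python3 - <<'E'
from h import *
p,T=shot('wrist'); save(p,'w1.png'); o=ctrl.get_obs(); print(np.array(o['ee_pos']).round(1),R.from_rotvec(o['orientation']).as_matrix().round(3)[:,1],o['t'])
for l in models.landmark_of(p,'tray_handle')[:2]: print(l,atz(p,T,l['location'],85))
w=cloud(p,T).reshape(-1,3); m=(w[:,2]>82)&(w[:,2]<105)&(w[:,1]<-240)&(w[:,1]>-340)&(w[:,0]>410)&(w[:,0]<555)
print(m.sum(),cv2.minAreaRect(w[m][:,:2].astype(np.float32)),np.median(w[m,2]))
E
```

```text
top near in 165 -50.4 81.2
top near out 0  
top far in 161 49.2 79.2
top far out 11 168.9 75.1
[ 485.2 -289.3  200.6]
[ 485.8 -287.5  200.7] [ 0.067 -0.998 -0.002] 7.9
{'location': [281.0, 203.7], 'conf': 0.79} [ 483.24589465 -288.84986342   85.        ]
1850 ((483.51641845703125, -286.6632080078125), (93.2348861694336, 13.937201499938965), 3.196038007736206) 91.59517643602956
```

Emit:
play_rows(
  dp=[
    [-2,0,-35],
    [0,0,-35],
    [0,0,-35],
    [0,0,-30],
    [0,0,0],
  ],
  yaw=[0,0,0,0,0],
)

```text
t: 8.37
ee_pos: [481.7, -282.5, 61.7]
orientation: [-3.133, -0.114, 0.014]
ft_force: [-1.0, 0.7, -0.3]
width: 87.7
grasp_force: 0.0
```

Emit:
play_rows(
  dp=[
    [0,0,0],
    [0,0,0],
    [0,0,0],
    [0,0,0],
    [0,0,0],
    [0,0,0],
    [0,0,0],
    [0,0,0],
  ],
  yaw=[0,0,0,0,0,0,0,0],
  gripper=1,
)

```text
t: 9.03
ee_pos: [484.9, -286.8, 68.1]
orientation: [3.139, 0.109, 0.001]
ft_force: [-0.7, -0.8, -1.0]
width: 37.8
grasp_force: 0.0
```

Emit:
play_rows(
  dp=[
    [0,0,0],
    [0,0,0],
    [0,0,0],
    [0,0,0],
    [0,0,0],
    [0,0,0],
    [0,0,0],
  ],
  yaw=[0,0,0,0,0,0,0],
)

```text
t: 9.62
ee_pos: [484.8, -286.8, 67.6]
orientation: [3.14, 0.11, -0.0]
ft_force: [0.4, -1.5, -1.5]
width: 13.7
grasp_force: 30.0
```

Emit:
play_rows(
  dp=[
    [0,0,5],
    [0,0,15],
    [0,0,25],
    [0,0,30],
    [0,0,30],
    [0,0,25],
    [0,0,15],
    [0,0,0],
  ],
  yaw=[0,0,0,0,0,0,0,0],
)

```text
t: 10.28
ee_pos: [486.1, -287.3, 216.1]
orientation: [3.137, 0.11, 0.007]
ft_force: [0.6, 0.1, -5.0]
width: 13.7
grasp_force: 30.0
```

```bash
cat > tr.py <<'E'
from h import *
o=ctrl.get_obs(); y=R.from_rotvec(o['orientation']).as_matrix()[:,1]; print(np.array(o['ee_pos']).round(1),np.degrees(np.arctan2(-y[1],-y[0])).round(1),np.array(o['ft_force']).round(1),o['width'],o['t'])
p,T=shot('wrist')
for n,z in(('tray_handle',o['ee_pos'][2]+19),('tray',o['ee_pos'][2]-66)):
    for l in models.landmark_of(p,n)[:1]: print(n,l,atz(p,T,l['location'],z).round(1))
p,T=shot('scene'); save(p,'s%d.png'%(o['t']*10))
E
python3 tr.py
```

```text
[ 486.1 -287.3  216.1] 94.0 [ 0.6  0.1 -5. ] 13.666470113806174 10.2833
tray_handle {'location': [281.2, 279.5], 'conf': 0.73} [ 485.5 -286.9  235.1]
tray {'location': [281.8, 221.4], 'conf': 0.86} [ 485.7 -287.7  150.1]
```

Emit:
play_rows(
  dp=[
    [3,15,0],
    [6,30,0],
    [8,40,0],
    [8,40,0],
    [8,40,0],
    [8,40,0],
    [8,35,0],
    [5,25,0],
  ],
  yaw=[0,0,1,2,2,1,1,0],
)

```text
t: 11.15
ee_pos: [538.0, -18.6, 210.9]
orientation: [-3.126, -0.305, 0.005]
ft_force: [0.1, 0.2, -4.8]
width: 13.8
grasp_force: 30.0
```

Emit:
play_rows(
  dp=[
    [4,15,0],
    [2,6,0],
    [0,0,-10],
    [0,0,-10],
    [0,0,0],
    [0,0,0],
  ],
  yaw=[0,0,0,0,0,0],
)

```text
t: 11.65
ee_pos: [543.4, -1.9, 191.0]
orientation: [-3.127, -0.299, 0.006]
ft_force: [0.3, 0.1, -4.6]
width: 13.7
grasp_force: 30.0
```

```bash
python3 tr.py; python3 - <<'E'
from h import *
a=cv2.imread('pics/'+sorted(__import__('os').listdir('pics'),key=lambda f:__import__('os').path.getmtime('pics/'+f))[-1])
cv2.imwrite('pics/c1.png',cv2.resize(a[140:300,150:390],None,fx=3,fy=3))
E
```

```text
[543.4  -1.9 191. ] 100.9 [ 0.3  0.1 -4.6] 13.696742977123296 11.65
tray_handle {'location': [284.6, 281.1], 'conf': 0.72} [542.5  -3.2 210. ]
tray {'location': [282.0, 221.0], 'conf': 0.93} [542.9  -2.1 125. ]
```

View pics/c1.png

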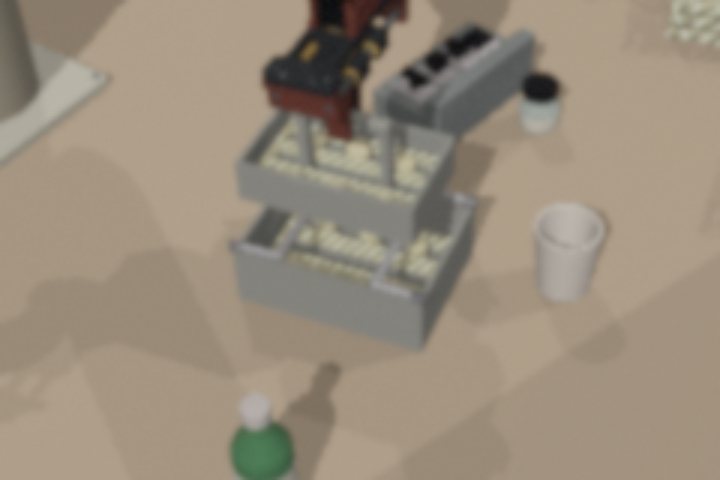

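The tray hangs level over the crate at (345,165), and both bails lie in at about (290,235) and (390,268). Next I correct a few millimetres and lower it gently.

Emit:
play_rows(
  dp=[
    [3,1,-8],
    [0,0,-10],
    [0,0,-8],
    [0,0,-5],
    [0,0,-4],
    [0,0,-3],
    [0,0,-2],
    [0,0,0],
  ],
  yaw=[0,0,0,0,0,0,0,0],
)

```text
t: 12.52
ee_pos: [547.6, 0.4, 152.3]
orientation: [-3.127, -0.301, 0.001]
ft_force: [-0.9, -0.5, -5.6]
width: 14.0
grasp_force: 30.0
```

Emit:
play_rows(
  dp=[
    [0,0,-1],
    [0,0,-1],
    [0,0,-1],
    [0,0,0],
  ],
  yaw=[0,0,0,0],
)

```text
t: 12.85
ee_pos: [547.8, 0.3, 149.7]
orientation: [3.127, 0.301, 0.0]
ft_force: [-0.2, 0.3, -5.6]
width: 14.0
grasp_force: 30.0
```

Emit:
play_rows(
  dp=[
    [0,0,-1],
    [0,0,0],
    [0,0,-1],
    [0,0,0],
  ],
  yaw=[0,0,0,0],
)

```text
t: 13.18
ee_pos: [547.9, 0.3, 147.7]
orientation: [3.127, 0.301, 0.001]
ft_force: [0.2, -0.0, -5.2]
width: 13.6
grasp_force: 30.0
```

Emit:
play_rows(
  dp=[
    [0,0,-1],
    [0,0,0],
    [0,0,-1],
    [0,0,0],
  ],
  yaw=[0,0,0,0],
)

```text
t: 13.52
ee_pos: [548.1, 0.2, 147.4]
orientation: [3.127, 0.301, 0.001]
ft_force: [-5.1, -1.3, 13.3]
width: 13.8
grasp_force: 30.0
```

Emit:
play_rows(
  dp=[
    [0,0,1],
    [0,0,0],
    [0,0,0],
  ],
  yaw=[0,0,0],
)

```text
t: 13.77
ee_pos: [548.1, 0.2, 147.5]
orientation: [3.127, 0.301, 0.001]
ft_force: [-3.4, -2.0, 6.6]
width: 13.6
grasp_force: 30.0
```

Emit:
play_rows(
  dp=[
    [0,0,0],
    [0,0,0],
    [0,0,0],
    [0,0,0],
    [0,0,0],
    [0,0,0],
    [0,0,0],
    [0,0,0],
  ],
  yaw=[0,0,0,0,0,0,0,0],
  gripper=0,
)

```text
t: 14.43
ee_pos: [547.8, 0.3, 146.6]
orientation: [-3.127, -0.301, 0.0]
ft_force: [-0.5, -0.3, 0.5]
width: 63.4
grasp_force: 0.0
```

Emit:
play_rows(
  dp=[
    [0,0,5],
    [0,0,20],
    [0,0,30],
    [0,0,30],
    [-10,35,0],
    [-10,35,0],
    [-10,35,0],
    [-10,35,0],
  ],
  yaw=[0,0,0,0,-3,-3,-3,-3],
)

```text
t: 15.1
ee_pos: [507.3, 141.5, 232.5]
orientation: [-3.141, 0.033, -0.002]
ft_force: [0.5, -0.1, -0.2]
width: 88.0
grasp_force: 0.0
```

Emit:
play_rows(
  dp=[
    [-10,35,0],
    [-10,35,0],
    [-10,35,0],
    [-10,33,0],
    [0,0,0],
    [0,0,0],
  ],
  yaw=[-3,-3,0,0,0,0],
  gripper=1,
)

```text
t: 15.6
ee_pos: [467.2, 279.7, 231.9]
orientation: [-3.136, 0.186, -0.0]
ft_force: [-0.1, -0.6, 0.5]
width: 51.1
grasp_force: 0.0
```

```bash
cat > keys.py <<'E'
from h import *
o=ctrl.get_obs(); print(np.array(o['ee_pos']).round(1),o['t'])
p,T=shot('wrist'); save(p,'k%d.png'%(o['t']*10)); w=cloud(p,T)
for n,z in(('key_square_top',62),('key_round_top',72),('key_cross_top',72),('key_bar_top',72)):
    for l in models.landmark_of(p,n)[:2]:
        u=np.array(l['location']); i,j=int(u[1]),int(u[0]); print(n,u.round(),round(l['conf'],2),atz(p,T,u,z).round(1),np.nanmedian(w[max(i-3,0):i+4,max(j-3,0):j+4,2]).round(1))
E
python3 keys.py; python3 - <<'E'
from h import *
p,T=shot('top'); w=cloud(p,T).reshape(-1,3); c,s=np.cos(.191),np.sin(.191)
d=w-[546.4,-.8,0]; lx=d[:,0]*c+d[:,1]*s; ly=-d[:,0]*s+d[:,1]*c
for a,b in((115,140),(158,185)):
    m=(abs(lx)<110)&(abs(ly)<80)&(w[:,2]>a)&(w[:,2]<b); print(m.sum(),cv2.minAreaRect(np.stack([lx[m],ly[m]],1).astype(np.float32)),np.median(w[m,2]))
E
ls pics
```

```text
[467.2 279.7 231.9] 15.6
key_square_top [204. 183.] 0.96 [480.1 354.9  62. ] 62.1
key_round_top [279. 189.] 0.91 [467.9 281.7  72. ] 71.8
key_cross_top [238. 186.] 0.83 [475.3 320.4  72. ] 71.9
key_bar_top [319. 187.] 0.64 [465.2 243.3  72. ] 71.8
678 ((-1.2277984619140625, -0.470672607421875), (180.79791259765625, 109.89405822753906), 0.07968806475400925) 125.06038772220472
293 ((-1.5676918029785156, -0.37676239013671875), (94.15836334228516, 13.881058692932129), 0.22147159278392792) 171.96030612948653
c1.png
k156.png
n1.png
s102.png
s116.png
scene.png
top.png
topc.png
w1.png
```

Emit:
play_rows(
  dp=[
    [2,1,-35],
    [0,0,-35],
    [0,0,-35],
    [0,0,-30],
    [0,0,0],
    [0,0,0],
    [0,0,0],
  ],
  yaw=[0,0,0,0,0,0,0],
)

```text
t: 16.48
ee_pos: [470.9, 279.4, 98.0]
orientation: [-3.135, 0.193, -0.002]
ft_force: [0.1, 0.4, -0.6]
width: 0.1
grasp_force: 0.0
```

Emit:
play_rows(
  dp=[
    [0,0,-9],
    [0,0,-9],
    [0,0,-5],
    [0,0,-5],
    [0,0,-4],
    [0,0,-3],
    [0,0,0],
  ],
  yaw=[0,0,0,0,0,0,0],
)

```text
t: 17.07
ee_pos: [469.9, 279.4, 62.3]
orientation: [3.136, -0.192, -0.0]
ft_force: [-1.5, -0.7, 8.2]
width: 0.7
grasp_force: 3.6
```

Emit:
play_rows(
  dp=[
    [0,0,-1],
    [0,0,0],
    [0,0,10],
    [0,0,30],
    [0,0,40],
    [0,0,40],
    [0,0,40],
    [0,0,0],
  ],
  yaw=[0,0,0,0,0,0,0,0],
)

```text
t: 17.73
ee_pos: [473.5, 281.5, 228.6]
orientation: [-3.129, 0.191, -0.017]
ft_force: [1.5, 1.7, 0.1]
width: 0.6
grasp_force: 0.0
```

```bash
python3 keys.py; python3 - <<'E'
from h import *
p,T=shot('scene'); save(p,'end.png')
E
```

```text
[473.5 281.5 228.6] 17.7333
key_square_top [204. 192.] 0.63 [480.7 358.7  62. ] 72.3
key_round_top [282. 199.] 0.94 [467. 283.  72.] 62.3
key_cross_top [244. 194.] 0.62 [476.2 318.1  72. ] 72.0
key_cross_top [284. 198.] 0.33 [467.8 280.8  72. ] 62.0
key_bar_top [242. 193.] 0.7 [477.2 319.6  72. ] 72.0
key_bar_top [284. 195.] 0.5 [470.7 280.9  72. ] 62.0
```

View pics/end.png

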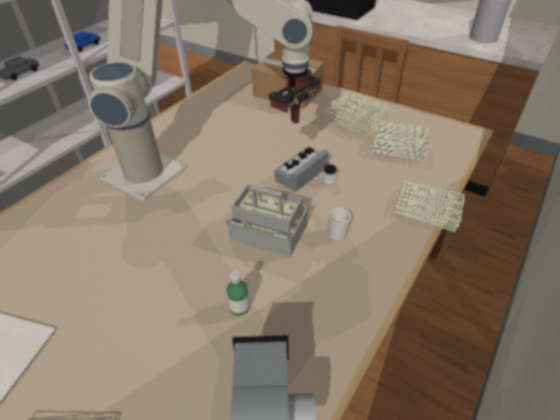

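The tray stands on the crate at (270,215). The round key now reads 62 mm (down), and the square and cross keys 72 mm (up). The bottle, jar and cup haven't moved, and the gripper is clear of everything. I'm handing the job in.

```bash
python3 -c "
from workcell import ticket
print(ticket.close_job())"
```

```text
the job is handed in; nothing more can be done
None
```

I handed the job in at about 18 s on the robot clock, and the verdict wasn't shown: both bails are in, the tray stands within 2 mm of centre and square on them, the round key is down with the square and cross keys measured up (the bar key was up before the press but not re-measured after), and the bottle, jar and cup stand where they were.

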